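# Open the blade cleaner's safety cap

### The arm

A 6-joint arm with a two-finger parallel gripper is mounted at the origin on the work surface; the furniture and walls round the work are solid. World frame = base frame: x ahead of the robot, y to its left, z up, the work surface at z = 0. Lengths are in m, angles in rad, forces in N, time in s.
With the tool pointing down it reaches from about 0.35 to 0.975 m from the base axis. Payload 4.9 kg.
Tool frame: the origin (TCP) lies at the very end of the fingers, on their centre line; the grasp point (between the pads) lies 19 mm behind it (ctrl.grasp_offset is the distance from the TCP to the grasp point, in m); z points along the fingers, y is the line along which they close (so a half turn about z gives the same grasp; the last joint's range is limited). The gripper opens to 85 mm and grips with 20 to 120 N. Pads are 22 mm wide; open, the fingers measure 114 mm over their backs; the gripper's body (76 mm by 85 mm) begins 54 mm behind the grasp point. The pads swing forward as they close: fully open they stand 13 mm farther back than shut.
Start: joints at [-1.42, 0.053, 1.613, -0, 1.476, -0.119], TCP at [0.167, -0.602, 0.231] pointing down, gripper open.
Joint ranges: [-3.01, 3.01], [-1.01, 2.22], [0.06, 2.58], [-1.02, 4.17], [0.09, 2.62], [-3.14, 3.14]. Speed limits (rad/s): [2.57, 2.57, 3.14, 3.14, 3.14, 3.14].

### API

Orientations are given as a rotation vector (axis times angle).
In Python, from station import ctrl, optics gives the robot as it stands.
- The arm moves only by the shell command python3 -m handwheel 'ROWS' [OPENING] [FORCE]. ROWS is JSON, a list of rows, each an object of numbers: "tx", "ty", "tz": the shift along the tool's x, y, z in mm; "roll": the turn about the tool's z in rad. A call has 1 to 12 rows; each row shifts and turns the commanded pose from where the row before left it, along the tool's axes as they then stand; what a row does not reach is not made up. A row lasts 1/12 s, in which the tool goes at most 41.7 mm and 7.16 degrees, less where a joint would pass 70% of its speed; a pose out of reach is approached as far as the arm can. A call with a gripper value outside its range is refused whole. OPENING is the finger opening in mm, from 0 to 85.4, set as the call begins (- or left out, the last holds). The fingers move at their own pace and stop on an object; FORCE is the grip in N (left out, the last holds). Time passes only in rows, so rows that do not move let the fingers close. It gives the time, the measured TCP pose, the force, the opening and the grip force at its end, in the units of the state.
- ctrl.get_obs(): the state, without advancing time (a new reading comes with each control period).
- optics.get_image(name): name is "scene" or "side" or "wrist"; returns (picture, depth): 480x640x3 uint8, red, green, blue; 480x640 float32, m along the optical axis (not along the pixel's ray), 0 where there is no reading.
- optics.camera_params(name): a dict with "mtx" (3x3 intrinsics, pixels), "k1" (the pictures are not rectified: a ray, as slopes to the right and down, at radius r is drawn at 1 + k1 r^2 times it, then the intrinsics apply), "extrinsics" (4x4, takes a point from camera to world coordinates); the wrist camera has in their place "tool_from_camera" (4x4, takes a point from camera to tool coordinates, whose origin is the TCP and whose axes are the flange's). Camera axes: x right, y down, z forward; pixel columns grow to the right and rows downward; lengths in m; the calibration is good to about 2 mm. A picture is of the moment at which its call begins: read the wrist's pose just before it. camera_params takes no time and is no camera call.
- ctrl.finish_job(): hands the job in; it is judged then, once.
The state is a dict: "t": time; "q": joint angles; "dq": joint speeds; "effort": joint torques, N m; "tool_pos": TCP position; "tool_rot": TCP orientation; "contact_force": force on the tool from outside, world axes, zero at the start; "wrist_torque": the same for the moment, N m; "opening": finger opening in m; "grip_force": force on a finger pad.
Only numpy, scipy, OpenCV 4.12 (cv2) and the standard library are available. Lean on these libraries where they do the work, as an engineer would, in place of code of your own. Each camera call takes 0.05 s, during which the arm holds its last target. There are 200 camera calls.

### The job

The saw's blade flange is to be cleaned: open the bottle of resin cleaner. First swing the bracket's keeper bar fully home into its catch, so that the bottle is held down; then press the safety cap down, twist it anticlockwise (seen from above) until it is free, and lift it straight off, leaving the bottle standing in its bracket and the tools and tins around it where they lie. Finish still holding the cap in the gripper, level, about 5 cm above the bottle's mouth.

Things in the scene. Friction and masses are not known exactly. Their poses are not given: they have to be found in the camera images.
- holder: Grey steel bottle bracket fixed to the table, 112 x 128 mm, floor 5 mm thick. Origin: centre of its underside; z up; -x its front, +x its back plate. Hinge post at local x -36, y +53 mm; at local y -50.5 (5 mm thick) an upright catch, 124 mm high, its slot open to the front. Not part of the job: the saw's overarm, a beam along world x at y 0.37 to 0.44 m, z 0.34 to 0.41 m; pass over it.
- keeper (a joint): Keeper bar: 9 mm steel rod swinging level about the upright hinge post, 112 mm above the table. 0 = fully home in the catch's slot, its stop, lying along the holder's -y, 2.5 mm over the bottle's front shoulder. Grows as it swings out to the holder's -x (clockwise from above). Starts at 0.55 to 1.0 rad. Stiff hinge: stays where left; under 2 N at the end moves it.
- keeper_tab (a point): Top of the keeper bar's upturned end, an upright 9 mm pin with a 12 mm ball on top, 125 mm from the hinge axis; push it sideways to swing the bar. This point is 140 mm above the table; the pin rises from the bar (112 mm), the ball's top is at 146 mm. Closed, it stands outside the catch at the holder's local (-36, -72) mm.
- keeper_hinge (a point): Point on the keeper bar's vertical hinge axis, at the height of the bar (112 mm above the table).
- bottle: White square plastic bottle, 84 x 84 mm, about 0.75 kg, standing loose in the bracket (2 mm play). Origin: centre of its underside, 5 mm above the table; axes as the holder's. Flat shoulder 100 mm above its origin, 51 mm wide collar up to 112 mm, round neck (37 mm) on its middle axis up to the mouth at 138 mm.
- cap: Black ribbed cap, 54 mm wide, 32 high, 57 g. Origin: centre of underside, 118 mm above the bottle's; x along the bottle's x while locked. Locked: cannot turn or lift until pressed 3 mm or more against a spring (moves at 5 N; 8 N at 3 mm, 10.5 N at 6 mm, its stop). Held down it turns anticlockwise from above; free to lift from 0.8 to 1.6 rad (1.15 is safe). Fingertips 3 mm or more above its origin.
- blade_flange: Bystander: steel blade flange ring, 91 mm wide, 16 mm high, lying on the table; to be left alone. Origin: centre of its underside.
- wax_tin: Bystander: round wax tin, 66 mm wide, 24 mm high, on the table; to be left alone. Origin: centre of its underside.
- arbor_spanner: Bystander: open-ended spanner, 236 mm long (along its y), 8 mm high, flat on the table; to be left alone. Origin: its middle, underside.
Not all that is in view belongs to the job. What is shaped like the cap but yellow is not meant.

How it is judged:
On the way, in this order (a step that is already met when the one before it is completed fails the run):
1. the keeper bar is home in its catch while the cap is still locked on the bottle (value of joint keeper below 0.06 rad and z of cap in the frame of bottle below 0.12 m and angle between the x axis of cap and the x axis of bottle, either way round below 0.25 rad), for 0.2 s.
2. the cap is pressed down, bar still home (z of cap in the frame of bottle below 0.1158 m and value of joint keeper below 0.06 rad).
3. the cap is twisted free while still on the neck, bar still home (angle between the x axis of cap and the x axis of bottle, either way round above 0.7 rad and z of cap in the frame of bottle below 0.121 m and value of joint keeper below 0.06 rad).
At the end, for the whole second after the job is handed in: The gripper holds the cap still and level (14 deg), underside 20 to 100 mm above the bottle's mouth, within 35 mm of its axis, touching neither bottle nor bracket; keeper bar home (0.06 rad); bottle upright on the bracket floor; flange, tin and spanner not moved over 20 mm (z of cap in the frame of bottle between 0.158 and 0.238 m and horizontal distance between cap and bottle below 0.035 m and angle between cap's own z axis and vertical below 0.25 rad and contact force between the fingers and cap above 1 N and contact force between cap and bottle below 0.05 N and contact force between cap and holder below 0.05 N and linear speed of cap below 0.05 m/s and value of joint keeper below 0.06 rad and angle between bottle's own z axis and vertical below 0.06 rad and z of bottle in the frame of holder below 0.008 m and linear speed of bottle below 0.03 m/s and distance of each of blade_flange, wax_tin, arbor_spanner from where it was at the start of the episode below 0.02 m); the arm keeps its last pose, push and grip.
It fails at once if the bottle is pulled up out of its bracket or tipped (z of bottle in the frame of holder above 0.015 m or angle between bottle's own z axis and vertical above 0.2 rad).
It fails at once if a bystander is knocked about (distance of any of blade_flange, wax_tin, arbor_spanner from where it was at the start of the episode above 0.04 m).
It also fails if it takes over 58 s, if anything falls off the work surface, if the arm or the gripper's body presses on something with over 40 N, if the wrist force passes 120 N, or if a joint passes its speed limit or range.

## Working session

There is one attempt and no reset: what is moved stays moved. The work goes in short steps, Python scripts to look and compute and a shell command to move; the robot and the scene stay as the last step left them, time stands still between calls to the robot, and variables do not carry over. Pictures are saved under pics/ and viewed, at most 10 in all, crops included, and the job is handed in when it is done.

```bash
mkdir -p pics; ls
cat > h.py <<'E'
import numpy as np, cv2
from station import ctrl, optics
from scipy.spatial.transform import Rotation as R
def grab(n):
    o=ctrl.get_obs(); im,d=optics.get_image(n); p=optics.camera_params(n)
    if n=="wrist":
        T=np.eye(4);T[:3,:3]=R.from_rotvec(o["tool_rot"]).as_matrix();T[:3,3]=o["tool_pos"];E=T@np.array(p["tool_from_camera"])
    else: E=np.array(p["extrinsics"])
    return im,d,np.array(p["mtx"]),p["k1"],E
def cloud(d,K,k1,E):
    v,u=np.mgrid[:480,:640]
    pts=np.stack([u,v],-1).reshape(-1,1,2).astype(np.float64)
    s=cv2.undistortPoints(pts,K,np.array([k1,0,0,0.])).reshape(480,640,2)
    P=np.dstack([s*d[...,None],d])
    return P@E[:3,:3].T+E[:3,3]
E
python3 - <<'E'
from h import *
for n in("scene","side"):
    im,d,K,k,E=grab(n); cv2.imwrite(f"pics/{n}0.png",im[...,::-1]); np.savez(f"{n}0.npz",im=im,P=cloud(d,K,k,E),d=d)
    print(n,E.round(3).tolist(),k)
print(ctrl.get_obs())
E
```

```text
pics
scene [[-0.808, -0.294, 0.51, -0.045], [-0.589, 0.392, -0.707, 0.619], [0.008, -0.872, -0.49, 0.633], [0.0, 0.0, 0.0, 1.0]] 0.05943705450968827
side [[-0.954, -0.193, 0.228, 0.296], [-0.298, 0.61, -0.734, 0.503], [0.003, -0.769, -0.639, 0.646], [0.0, 0.0, 0.0, 1.0]] -0.03130127423785658
{'t': 0.1, 'q': array([-1.42000901e+00,  5.33329689e-02,  1.61419136e+00,  9.94507413e-07,
        1.47602582e+00, -1.19019830e-01]), 'dq': array([ 6.68412005e-04, -1.06274191e-03, -2.53967687e-03,  2.20409322e-03,
        9.78224592e-05, -1.62592858e-03]), 'effort': array([ 1.02628317e-03, -3.94900775e+01, -3.71364570e+01, -6.89897547e-05,
        3.93555456e-03, -9.54455544e-06]), 'tool_pos': array([ 0.16649108, -0.60180879,  0.23013914]), 'tool_rot': array([-3.11110964e+00, -4.22264360e-01,  4.72534394e-05]), 'contact_force': array([-0.64655255, -0.06892322, -0.09813157]), 'wrist_torque': array([ 0.05182391,  0.04745944, -0.03808593]), 'grip_force': 0.0, 'opening': 0.08498905433275811}
```

View pics/scene0.png

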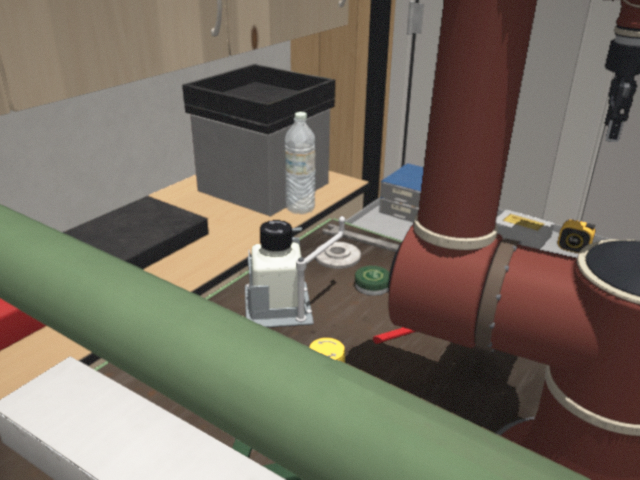

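View pics/side0.png

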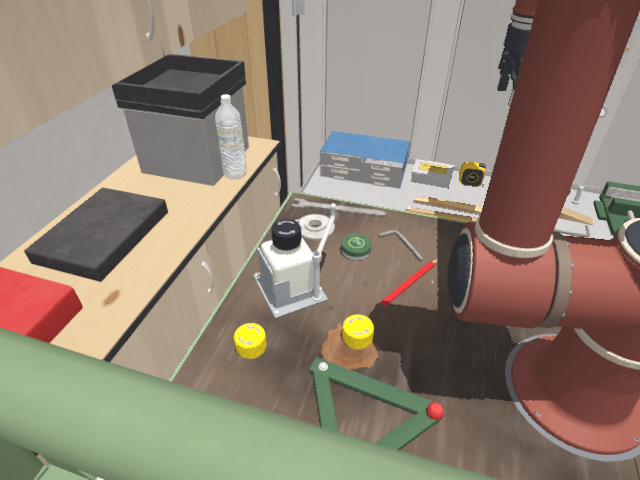

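The scene view shows the cap at (276,235), the hinge post at (300,290) and the tab ball at (342,222). In the side view they are at (286,234), (318,275) and (333,210). Next I'll measure them.

Run:
```python
from h import *
for n,(cu,cv_),tab,hin in (("scene",(276,228),(342,222),(300,265)),("side",(286,228),(333,209),(318,257))):
    z=np.load(n+"0.npz");P=z["P"];im=z["im"].astype(int)
    def pt(u,v,r=2):
        q=P[v-r:v+r+1,u-r:u+r+1].reshape(-1,3); return q.round(3)[:: max(1,len(q)//6)].tolist()
    c=P[cv_-2:cv_+3,cu-2:cu+3].reshape(-1,3);c=np.median(c,0); print(n,"captop",c.round(4))
    near=np.hypot(P[...,0]-c[0],P[...,1]-c[1])<0.11
    m=near&(abs(P[...,2]-0.155)<.006)&(np.hypot(P[...,0]-c[0],P[...,1]-c[1])<.05)
    (xy,r)=cv2.minEnclosingCircle(P[m][:,:2].astype(np.float32)); print("cap circle",xy,r,np.median(P[m][:,2]))
    m=near&(abs(P[...,2]-0.105)<.006)&(im.min(-1)>150)
    print("shoulder",m.sum(),cv2.minAreaRect(P[m][:,:2].astype(np.float32)))
    m=near&(abs(P[...,2]-0.005)<.005)
    b=(z["im"].astype(np.int16)); 
    print("tab",pt(*tab,1)); print("hinge",pt(*hin,1))
    # bar: points z in .1-.15 outside the bottle square
    m=(np.hypot(P[...,0]-c[0],P[...,1]-c[1])<0.2)&(P[...,2]>.09)&(P[...,2]<.16)&(np.hypot(P[...,0]-c[0],P[...,1]-c[1])>.062)
    v,u=np.where(m); 
    for i in range(0,len(u),max(1,len(u)//40)): print(u[i],v[i],P[v[i],u[i]].round(3),im[v[i],u[i]])
```

```text
scene captop [ 0.531  -0.0776  0.1553]
cap circle (0.5327544808387756, -0.078903928399086) 0.029401596635580063 0.15494148940508373
shoulder 731 ((0.5118889212608337, -0.10251805186271667), (0.1424325853586197, 0.09229952096939087), 42.91104507446289)
tab [[0.474, -0.185, 0.141], [0.473, -0.187, 0.141], [0.471, -0.186, 0.142], [0.475, -0.187, 0.138], [0.474, -0.188, 0.138], [0.471, -0.186, 0.14], [0.474, -0.184, 0.138], [0.472, -0.185, 0.138], [0.472, -0.188, 0.137]]
hinge [[0.468, -0.057, 0.119], [0.467, -0.058, 0.119], [0.465, -0.058, 0.119], [0.47, -0.059, 0.115], [0.467, -0.059, 0.117], [0.465, -0.059, 0.117], [0.468, -0.057, 0.115], [0.467, -0.058, 0.115], [0.465, -0.059, 0.115]]
341 217 [ 0.478 -0.19   0.146] [225 222 221]
344 219 [ 0.472 -0.19   0.144] [188 183 181]
343 221 [ 0.471 -0.186  0.142] [149 146 147]
340 224 [ 0.478 -0.188  0.133] [109 107 106]
343 226 [ 0.472 -0.188  0.131] [124 119 118]
300 228 [ 0.535 -0.148  0.124] [139 146 147]
301 229 [ 0.531 -0.146  0.124] [102 106 107]
340 230 [ 0.478 -0.188  0.121] [146 142 142]
342 231 [ 0.474 -0.19   0.12 ] [166 165 163]
3
[... 3319 characters left out ...]
095  0.117] [216 212 211]
323 247 [ 0.469 -0.095  0.112] [163 154 147]
321 250 [ 0.469 -0.083  0.115] [216 213 212]
320 252 [ 0.469 -0.075  0.116] [230 226 225]
315 254 [ 0.473 -0.057  0.126] [120 121 125]
316 255 [ 0.472 -0.059  0.122] [162 161 162]
317 256 [ 0.47  -0.059  0.12 ] [240 237 236]
317 257 [ 0.469 -0.056  0.121] [230 227 226]
317 258 [ 0.468 -0.054  0.12 ] [158 155 155]
317 259 [ 0.469 -0.057  0.115] [160 158 158]
318 260 [ 0.466 -0.054  0.115] [168 166 165]
318 261 [ 0.468 -0.058  0.109] [166 163 163]
319 262 [ 0.466 -0.058  0.108] [134 130 129]
317 264 [ 0.469 -0.058  0.102] [150 149 147]
315 266 [ 0.473 -0.058  0.096] [149 148 147]
318 267 [ 0.468 -0.059  0.093] [158 156 155]
```

Run:
```python
import cv2
a=cv2.imread("pics/side0.png")[190:330,230:400]
cv2.imwrite("pics/crop1.png",cv2.resize(a,None,fx=4,fy=4,interpolation=2))
```

```text
(no output)
```

View pics/crop1.png

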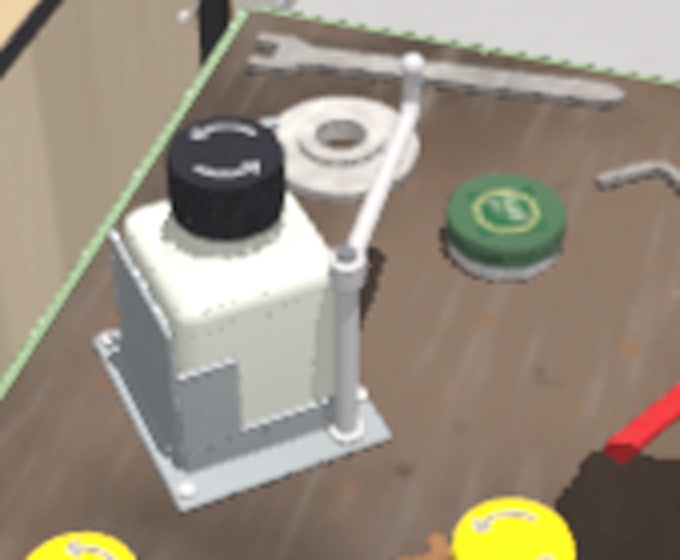

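The crop shows the bar open (ball at (413,62) in the crop), the hinge post at (345,255) and the cap locked. The bottle's yaw is about 40°. I'll refine it from the side faces and work out the first move.

```bash
cat > plan.py <<'E'
from h import *
def delta(target,o=None):
    o=o or ctrl.get_obs(); M=R.from_rotvec(o["tool_rot"]).as_matrix()
    return (M.T@(np.array(target)-o["tool_pos"])*1000).round(1), np.degrees(np.arctan2(M[1,0],M[0,0])).round(1)
E
python3 - <<'E'
from plan import *
for n in("scene","side"):
    z=np.load(n+"0.npz");P=z["P"]
    c=np.array([.5335,-.078])
    m=(P[...,2]>.03)&(P[...,2]<.09)&(np.hypot(*(P[...,:2]-c).transpose(2,0,1))<.065)
    N=np.cross(np.roll(P,-2,1)-np.roll(P,2,1),np.roll(P,-2,0)-np.roll(P,2,0)); N/=np.linalg.norm(N,axis=-1,keepdims=True)+1e-12
    m&=abs(N[...,2])<.2
    a=np.degrees(np.arctan2(N[...,1],N[...,0]))[m]%90
    h,e=np.histogram(a,18,(0,90)); print(n,m.sum(),h.tolist(),np.median(a[(a>25)&(a<60)]))
    yaw=np.radians(np.median(a[(a>25)&(a<60)])); L=(P[m][:,:2]-c)@np.array([[np.cos(yaw),-np.sin(yaw)],[np.sin(yaw),np.cos(yaw)]])
    print("extents",np.percentile(L,[2,50,98],axis=0).round(4).tolist())
for t in ([.425,-.19,.23],):print(delta(t))
E
```

```text
scene 905 [13, 18, 21, 40, 42, 61, 52, 64, 98, 107, 81, 73, 74, 62, 33, 26, 19, 21] 44.588510241907954
extents [[-0.0311, 0.0307], [0.0076, 0.0411], [0.0471, 0.0549]]
side 1121 [6, 7, 4, 17, 32, 52, 98, 148, 285, 185, 125, 52, 29, 26, 24, 14, 11, 6] 43.267292384518385
extents [[-0.0323, -0.0332], [0.0186, 0.041], [0.0481, 0.0549]]
(array([ 358.9, -328. ,    0.9]), np.float64(15.5))
```

```bash
python3 -m handwheel '[{"tx":15,"ty":-13},{"tx":28,"ty":-25},{"tx":30,"ty":-27},{"tx":30,"ty":-27},{"tx":30,"ty":-27},{"tx":30,"ty":-27},{"tx":30,"ty":-27},{"tx":30,"ty":-27},{"tx":30,"ty":-27},{"tx":30,"ty":-27},{"tx":28,"ty":-25},{"tx":15,"ty":-13}]' 0 40
python3 - <<'E'
from plan import *
print(delta([.425,-.19,.122]))
im,d,K,k,E=grab("wrist"); cv2.imwrite("pics/w1.png",im[...,::-1]); np.savez("w1.npz",im=im,P=cloud(d,K,k,E),d=d)
E
```

```text
(array([ 358.9, -327.8,  108.9]), np.float64(15.5))$[0]: bad value
```

View pics/w1.png

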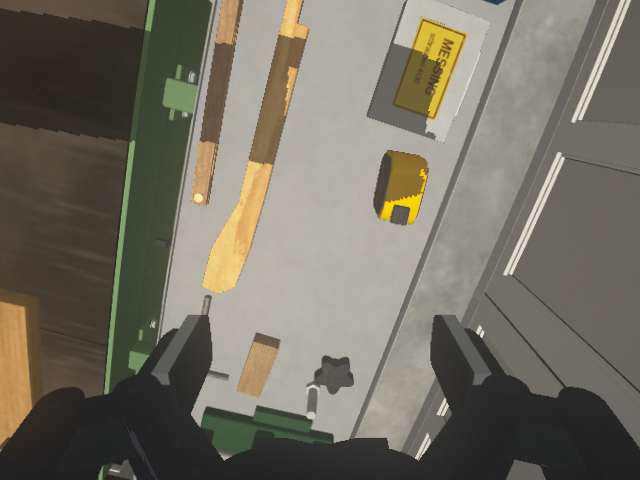

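The move was refused, so the arm is still at its start pose and the picture shows only the side bench with the fingers. The rows probably need all four keys.

```bash
python3 -m handwheel '[{"tx":15,"ty":-13,"tz":0,"roll":0},{"tx":28,"ty":-25,"tz":0,"roll":0},{"tx":30,"ty":-27,"tz":0,"roll":0},{"tx":30,"ty":-27,"tz":0,"roll":0},{"tx":30,"ty":-27,"tz":0,"roll":0},{"tx":30,"ty":-27,"tz":0,"roll":0},{"tx":30,"ty":-27,"tz":0,"roll":0},{"tx":30,"ty":-27,"tz":0,"roll":0},{"tx":30,"ty":-27,"tz":0,"roll":0},{"tx":30,"ty":-27,"tz":0,"roll":0},{"tx":28,"ty":-25,"tz":0,"roll":0},{"tx":15,"ty":-13,"tz":0,"roll":0}]' 0 40
python3 - <<'E'
from plan import *
print(delta([.425,-.19,.122]))
E
```

```text
t: 1.15
tool_pos: [0.4041, -0.2308, 0.2311]
tool_rot: [-3.111, -0.427, -0.001]
contact_force: [0.2, 0.6, 0.2]
opening: 0.0
grip_force: 0.0
(array([ 31. , -33.6, 109.2]), np.float64(15.6))
```

```bash
python3 -m handwheel '[{"tx":0,"ty":0,"tz":0,"roll":0},{"tx":0,"ty":0,"tz":0,"roll":0},{"tx":0,"ty":0,"tz":0,"roll":0}]'
python3 - <<'E'
from plan import *
print(delta([.425,-.19,.122]))
im,d,K,k,E=grab("wrist"); cv2.imwrite("pics/w2.png",im[...,::-1]); np.savez("w2.npz",im=im,P=cloud(d,K,k,E),d=d)
E
```

```text
t: 1.4
tool_pos: [0.4026, -0.2345, 0.2311]
tool_rot: [3.113, 0.422, -0.001]
contact_force: [-0.7, 0.3, 0.3]
opening: 0.0002
grip_force: 0.0
(array([ 33.5, -36.9, 109.1]), np.float64(15.4))
```

View pics/w2.png

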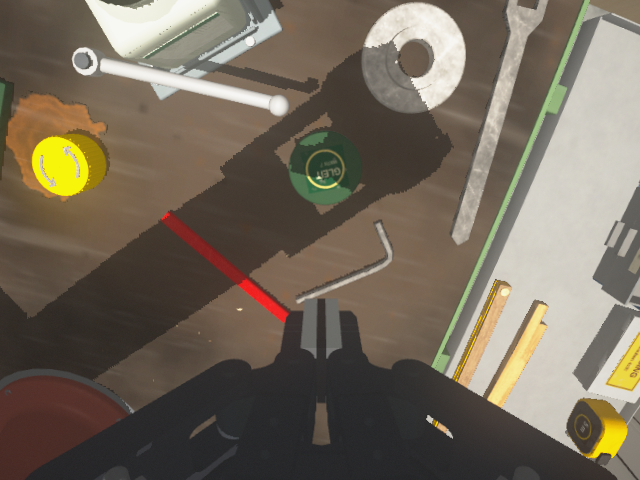

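The wrist view shows the ball at (279,104), the hinge top at (86,61) and the base plate's front edge running from (165,97) to (283,20). Nothing obstructs the tab.

Run:
```python
from plan import *
z=np.load("w2.npz");P=z["P"];im=z["im"]
for u,v in((279,104),(277,102),(84,61),(90,63),(180,83),(230,95)): print((u,v),np.median(P[v-1:v+2,u-1:u+2].reshape(-1,3),0).round(4))
m=(abs(P[...,2]-.005)<.004)&(P[...,0]>.44)&(P[...,1]>-.15)
# bluish-grey plate colour
c=im.astype(int); s=m&(c[...,2]>c[...,0]+5)&(c.mean(-1)>110)
v,u=np.where(s); q=P[s]; print(s.sum())
r=cv2.minAreaRect(q[:,:2].astype(np.float32)); print(r, cv2.boxPoints(r).round(3).tolist())
print(u.min(),u.max(),v.min(),v.max())
m=(abs(P[...,2]-.104)<.004)&(c.min(-1)>140)&(P[...,0]<.56)&(v*0==0 if False else True)
q=P[m]; print(m.sum(),cv2.boxPoints(cv2.minAreaRect(q[:,:2].astype(np.float32))).round(3).tolist(),cv2.minAreaRect(q[:,:2].astype(np.float32)))
print(delta([.475,-.187,.122]))
```

```text
(279, 104) [ 0.4781 -0.1891  0.1463]
(277, 102) [ 0.4788 -0.1877  0.1461]
(84, 61) [ 0.4724 -0.0658  0.1243]
(90, 63) [ 0.4719 -0.0682  0.1215]
(180, 83) [ 0.4738 -0.1232  0.1164]
(230, 95) [ 0.4748 -0.1551  0.1168]
29
((0.5230289697647095, -0.1405842900276184), (0.010941625572741032, 0.04612833261489868), 60.271507263183594) [[0.5, -0.1340000033378601], [0.5400000214576721, -0.15700000524520874], [0.5460000038146973, -0.1469999998807907], [0.5059999823570251, -0.12399999797344208]]
233 269 14 55
3071 [[0.47600001096725464, -0.05700000002980232], [0.4959999918937683, -0.13899999856948853], [0.527999997138977, -0.13099999725818634], [0.5090000033378601, -0.04899999871850014]] ((0.5022441148757935, -0.09414657950401306), (0.033227965235710144, 0.08389900624752045), 13.61290454864502)
(array([ 82.7, -26.9, 109.1]), np.float64(15.4))
```

```bash
python3 -m handwheel '[{"tx":9,"ty":-3,"tz":0,"roll":0},{"tx":22,"ty":-8,"tz":0,"roll":0},{"tx":22,"ty":-8,"tz":0,"roll":0},{"tx":0,"ty":0,"tz":15,"roll":0},{"tx":0,"ty":0,"tz":32,"roll":0},{"tx":0,"ty":0,"tz":32,"roll":0},{"tx":0,"ty":0,"tz":20,"roll":0},{"tx":0,"ty":0,"tz":10,"roll":0},{"tx":0,"ty":0,"tz":0,"roll":0},{"tx":0,"ty":0,"tz":0,"roll":0},{"tx":0,"ty":0,"tz":0,"roll":0}]'
cat > arc.py <<'E'
from plan import *
H=np.array([.4715,-.064]);yaw=np.radians(43);o=ctrl.get_obs()
p=o["tool_pos"][:2]; h=np.radians(delta([0,0,0])[1]); h0=h
N=12
for i in range(1,N+1):
    th=.73*(1-i/N)-.02; hd=h0+(yaw-h0)*i/N; b=yaw-np.pi/2-th
    tab=H+.125*np.array([np.cos(b),np.sin(b)])
    y=np.array([np.sin(hd),-np.cos(hd)]);x=np.array([np.cos(hd),np.sin(hd)])
    t=tab-17*x/1000+.005*y
    xx=np.array([np.cos(h),np.sin(h)]);yy=np.array([np.sin(h),-np.cos(h)])
    print(i,((t-p)@xx*1000).round(1),((t-p)@yy*1000).round(1),"roll",(h-hd).round(3),t.round(3)); p=t;h=hd
E
python3 arc.py
```

```text
t: 2.37
tool_pos: [0.4501, -0.2026, 0.1243]
tool_rot: [3.111, 0.421, 0.004]
contact_force: [-0.1, 0.0, -0.1]
opening: -0.0
grip_force: 0.0
1 19.8 1.0 roll -0.04 [ 0.469 -0.198]
2 7.7 2.0 roll -0.04 [ 0.477 -0.198]
3 7.7 1.9 roll -0.04 [ 0.485 -0.197]
4 7.7 1.7 roll -0.04 [ 0.493 -0.196]
5 7.8 1.6 roll -0.04 [ 0.501 -0.194]
6 7.8 1.4 roll -0.04 [ 0.508 -0.192]
7 7.8 1.2 roll -0.04 [ 0.516 -0.189]
8 7.8 1.1 roll -0.04 [ 0.523 -0.186]
9 7.8 0.9 roll -0.04 [ 0.53  -0.182]
10 7.8 0.8 roll -0.04 [ 0.537 -0.178]
11 7.8 0.6 roll -0.04 [ 0.543 -0.174]
12 7.8 0.5 roll -0.04 [ 0.55  -0.169]
```

```bash
python3 -m handwheel '[{"tx":10,"ty":0.5,"tz":0,"roll":-0.02},{"tx":10,"ty":0.5,"tz":0,"roll":-0.02},{"tx":7.7,"ty":2,"tz":0,"roll":-0.04},{"tx":7.7,"ty":1.9,"tz":0,"roll":-0.04},{"tx":7.7,"ty":1.7,"tz":0,"roll":-0.04},{"tx":7.8,"ty":1.6,"tz":0,"roll":-0.04},{"tx":7.8,"ty":1.4,"tz":0,"roll":-0.04},{"tx":7.8,"ty":1.2,"tz":0,"roll":-0.04},{"tx":7.8,"ty":1.1,"tz":0,"roll":-0.04},{"tx":0,"ty":0,"tz":0,"roll":0}]'
python3 - <<'E'
from plan import *
for n in("scene","side"):
    im,d,K,k,E=grab(n);P=cloud(d,K,k,E); np.savez(n+"1.npz",im=im,P=P)
    if n=="side":cv2.imwrite("pics/s1.png",cv2.resize(im[150:330,210:410,::-1],None,fx=3,fy=3))
E
```

```text
t: 3.2
tool_pos: [0.5244, -0.1842, 0.1235]
tool_rot: [3.003, 0.917, 0.003]
contact_force: [-0.9, -0.1, 0.6]
opening: 0.0004
grip_force: 0.0
```

View pics/s1.png

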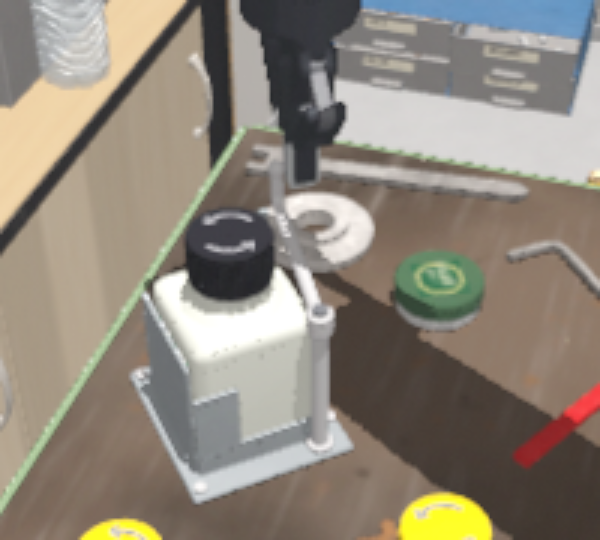

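The bar swings along with the finger: the pin is at (277,170) in the crop and the finger is just right of it. I'll keep going to the stop.

```bash
python3 -m handwheel '[{"tx":7.8,"ty":0.9,"tz":0,"roll":-0.04},{"tx":7.8,"ty":0.8,"tz":0,"roll":-0.04},{"tx":6,"ty":0.6,"tz":0,"roll":-0.04},{"tx":4,"ty":0.3,"tz":0,"roll":-0.04},{"tx":0,"ty":0,"tz":0,"roll":0}]'
python3 -m handwheel '[{"tx":2,"ty":0,"tz":0,"roll":0},{"tx":2,"ty":0,"tz":0,"roll":0},{"tx":0,"ty":0,"tz":0,"roll":0}]'
```

```text
t: 3.72
tool_pos: [0.5446, -0.1711, 0.1227]
tool_rot: [2.923, 1.151, 0.001]
contact_force: [-0.1, -0.6, -0.9]
opening: -0.0001
grip_force: 0.0
t: 3.97
tool_pos: [0.5465, -0.1693, 0.1225]
tool_rot: [2.923, 1.149, -0.003]
contact_force: [-2.7, -3.9, 0.9]
opening: -0.0
grip_force: 2.2
```

```bash
python3 -m handwheel '[{"tx":1,"ty":0,"tz":0,"roll":0},{"tx":1,"ty":0,"tz":0,"roll":0},{"tx":0,"ty":0,"tz":0,"roll":0},{"tx":0,"ty":0,"tz":0,"roll":0}]'
python3 - <<'E'
from plan import *
im,d,K,k,E=grab("wrist");P=cloud(d,K,k,E); np.savez("w3.npz",im=im,P=P)
cv2.imwrite("pics/w3.png",im[...,::-1])
print(delta([0,0,0])[1])
E
```

```text
t: 4.3
tool_pos: [0.5468, -0.1691, 0.1224]
tool_rot: [2.922, 1.148, -0.008]
contact_force: [-7.9, -6.4, 2.5]
opening: -0.0001
grip_force: 5.1
42.9
```

View pics/w3.png

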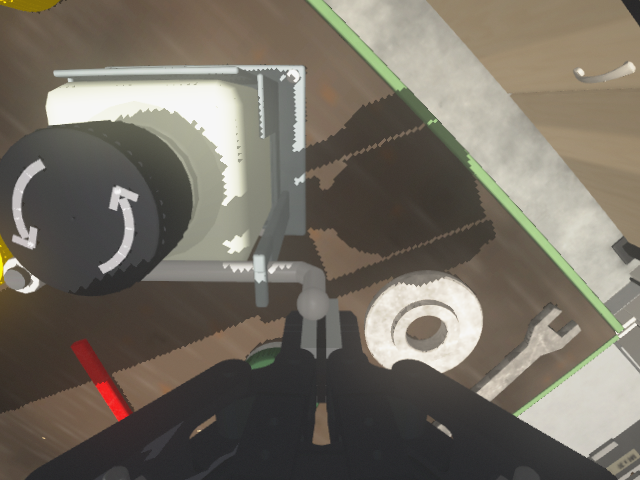

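The wrist view shows the bar in the catch slot, with the ball at (313,303) and the catch at (262,270). The reading is 10 N with no motion, so the bar is home. Next I'll locate the cap.

```bash
python3 -m handwheel '[{"tx":-5,"ty":0,"tz":0,"roll":0},{"tx":-15,"ty":0,"tz":0,"roll":0},{"tx":-20,"ty":0,"tz":-15,"roll":0},{"tx":-10,"ty":0,"tz":-30,"roll":0},{"tx":0,"ty":0,"tz":-30,"roll":0},{"tx":0,"ty":0,"tz":-20,"roll":0},{"tx":0,"ty":0,"tz":0,"roll":0},{"tx":0,"ty":0,"tz":0,"roll":0},{"tx":0,"ty":0,"tz":0,"roll":0}]' 75
python3 - <<'E'
from plan import *
def fit(im,P,nm):
    c=im.astype(int); m=(abs(P[...,2]-.155)<.004)&(np.hypot(P[...,0]-.533,P[...,1]+.078)<.04)
    q=P[m][:,:2].astype(np.float32); xy,r=cv2.minEnclosingCircle(q)
    print(nm,m.sum(),"circ",np.round(xy,4),round(r,4),"mid",((np.percentile(q,1,0)+np.percentile(q,99,0))/2).round(4), np.ptp(q,0).round(3)); return xy
z=np.load("w3.npz"); fit(z["im"],z["P"],"w3")
for n in("scene","side","wrist"):
    im,d,K,k,E=grab(n);P=cloud(d,K,k,E); fit(im,P,n)
    if n=="wrist":
        cv2.imwrite("pics/w4.png",im[...,::-1])
        q=P[(abs(P[...,2]-.115)<.006)&(np.hypot(P[...,0]-.53,P[...,1]+.11)<.1)]
        # bar edge: points near bar top, fit line
        e=np.array([.4715,-.064]);dd=np.hypot(q[:,0]-e[0],q[:,1]-e[1]);s=(dd<.14)&(dd>.06)&(q[:,2]>.112)&(abs((q[:,0]-e[0])*np.sin(np.radians(-47))-(q[:,1]-e[1])*np.cos(np.radians(-47)))<.012)
        l=cv2.fitLine(q[s][:,:2].astype(np.float32),cv2.DIST_HUBER,0,.01,.01).ravel();print("bar",s.sum(),np.degrees(np.arctan2(l[1],l[0])))
print(delta([.533,-.078,.18]))
E
```

```text
t: 5.1
tool_pos: [0.5111, -0.201, 0.2163]
tool_rot: [-2.922, -1.149, 0.001]
contact_force: [-1.5, -0.3, 0.3]
opening: 0.0749
grip_force: 0.0
w3 22598 circ [ 0.5351 -0.0779] 0.028 mid [ 0.5357 -0.0789] [0.054 0.054]
scene 457 circ [ 0.5317 -0.0798] 0.0284 mid [ 0.5313 -0.0783] [0.054 0.055]
side 467 circ [ 0.5353 -0.0778] 0.0287 mid [ 0.5335 -0.0766] [0.052 0.057]
wrist 9684 circ [ 0.5347 -0.0784] 0.0276 mid [ 0.535  -0.0789] [0.054 0.054]
bar 1329 -47.259712
(array([ 99.8, -74.7,  35.4]), np.float64(43.0))
```

View pics/w4.png

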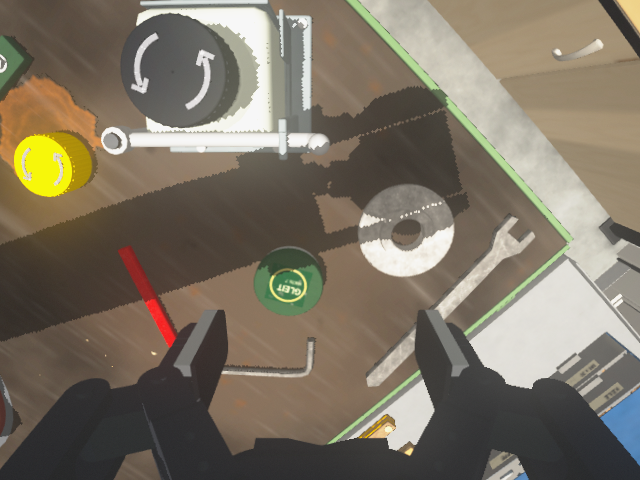

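The bar lies along −47°, so it is home at yaw 43°. The cap axis is at (0.535, −0.0785). Moving over it.

```bash
python3 -m handwheel '[{"tx":15,"ty":-11,"tz":0,"roll":0},{"tx":28,"ty":-20,"tz":0,"roll":0},{"tx":28,"ty":-20,"tz":0,"roll":0},{"tx":20,"ty":-15,"tz":0,"roll":0},{"tx":10,"ty":-7,"tz":0,"roll":0},{"tx":0,"ty":0,"tz":0,"roll":0},{"tx":0,"ty":0,"tz":15,"roll":0},{"tx":0,"ty":0,"tz":15,"roll":0},{"tx":0,"ty":0,"tz":0,"roll":0},{"tx":0,"ty":0,"tz":0,"roll":0}]'
python3 - <<'E'
from plan import *
print(delta([.535,-.0785,.127]))
E
```

```text
t: 6.08
tool_pos: [0.5351, -0.0797, 0.1859]
tool_rot: [-2.923, -1.148, 0.004]
contact_force: [0.3, -0.3, 0.6]
opening: 0.0749
grip_force: 0.0
(array([ 0.9, -0.8, 58.9]), np.float64(42.9))
```

```bash
python3 -m handwheel '[{"tx":1,"ty":-1,"tz":12,"roll":0},{"tx":0,"ty":0,"tz":18,"roll":0},{"tx":0,"ty":0,"tz":14,"roll":0},{"tx":0,"ty":0,"tz":10,"roll":0},{"tx":0,"ty":0,"tz":4,"roll":0},{"tx":0,"ty":0,"tz":0,"roll":0},{"tx":0,"ty":0,"tz":0,"roll":0}]'
python3 -m handwheel '[{"tx":0,"ty":0,"tz":0,"roll":0},{"tx":0,"ty":0,"tz":0,"roll":0},{"tx":0,"ty":0,"tz":0,"roll":0},{"tx":0,"ty":0,"tz":0,"roll":0},{"tx":0,"ty":0,"tz":0,"roll":0},{"tx":0,"ty":0,"tz":0,"roll":0}]' 40 60
```

```text
t: 6.67
tool_pos: [0.5365, -0.0778, 0.1298]
tool_rot: [2.923, 1.15, 0.001]
contact_force: [-0.7, 0.7, -0.1]
opening: 0.0748
grip_force: 0.0
t: 7.17
tool_pos: [0.5368, -0.0777, 0.1304]
tool_rot: [2.922, 1.15, 0.003]
contact_force: [-0.6, 0.6, 4.7]
opening: 0.0528
grip_force: 62.1
```

```bash
python3 -m handwheel '[{"tx":0,"ty":0,"tz":1.5,"roll":0},{"tx":0,"ty":0,"tz":1.5,"roll":0},{"tx":0,"ty":0,"tz":1.5,"roll":0},{"tx":0,"ty":0,"tz":1,"roll":0},{"tx":0,"ty":0,"tz":0,"roll":0},{"tx":0,"ty":0,"tz":0,"roll":0}]'
```

```text
t: 7.67
tool_pos: [0.5369, -0.0777, 0.1255]
tool_rot: [2.922, 1.15, 0.002]
contact_force: [-3.2, 0.6, 9.6]
opening: 0.053
grip_force: 62.7
```

```bash
python3 -m handwheel '[{"tx":0,"ty":0,"tz":0.4,"roll":-0.05},{"tx":0,"ty":0,"tz":0,"roll":-0.1},{"tx":0,"ty":0,"tz":0,"roll":-0.11},{"tx":0,"ty":0,"tz":0,"roll":-0.11},{"tx":0,"ty":0,"tz":0,"roll":-0.11},{"tx":0,"ty":0,"tz":0,"roll":-0.11},{"tx":0,"ty":0,"tz":0,"roll":-0.11},{"tx":0,"ty":0,"tz":0,"roll":-0.11},{"tx":0,"ty":0,"tz":0,"roll":-0.11},{"tx":0,"ty":0,"tz":0,"roll":-0.11},{"tx":0,"ty":0,"tz":0,"roll":-0.1},{"tx":0,"ty":0,"tz":0,"roll":-0.05}]'
python3 - <<'E'
from plan import *
print(delta([.536,-.078,.127]))
im,d,K,k,E=grab("wrist");cv2.imwrite("pics/w5.png",im[...,::-1])
E
```

```text
t: 8.67
tool_pos: [0.536, -0.077, 0.1251]
tool_rot: [-1.783, -2.584, -0.001]
contact_force: [-6.2, 3.5, 12.6]
opening: 0.0528
grip_force: 63.0
(array([-1. , -0.4, -1.9]), np.float64(110.8))
```

View pics/w5.png

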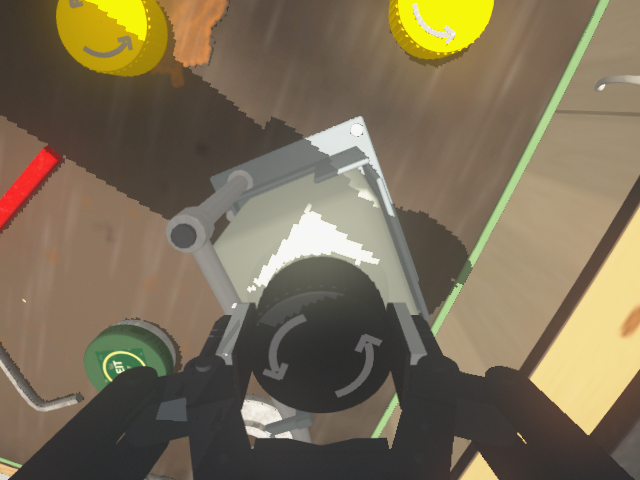

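The cap's arrows, at (285,350) and (360,365), sit in the gripper as they did before, so the cap turned about 1.18 rad with it. Lifting now.

```bash
python3 -m handwheel '[{"tx":0,"ty":0,"tz":-2,"roll":0},{"tx":0,"ty":0,"tz":-3,"roll":0},{"tx":0,"ty":0,"tz":-3,"roll":0},{"tx":0,"ty":0,"tz":-3,"roll":0},{"tx":0,"ty":0,"tz":-2,"roll":0},{"tx":0,"ty":0,"tz":0,"roll":0}]'
```

```text
t: 9.22
tool_pos: [0.5354, -0.0776, 0.1356]
tool_rot: [-1.788, -2.581, 0.002]
contact_force: [-2.4, 0.8, -0.3]
opening: 0.0525
grip_force: 62.9
```

```bash
python3 -m handwheel '[{"tx":0,"ty":0,"tz":-4,"roll":0},{"tx":0,"ty":0,"tz":-7,"roll":0},{"tx":0,"ty":0,"tz":-8,"roll":0},{"tx":0,"ty":0,"tz":-8,"roll":0},{"tx":0,"ty":0,"tz":-8,"roll":0},{"tx":0,"ty":0,"tz":-8,"roll":0},{"tx":0,"ty":0,"tz":-8,"roll":0},{"tx":0,"ty":0,"tz":-7,"roll":0},{"tx":0,"ty":0,"tz":-5,"roll":0},{"tx":0,"ty":0,"tz":-2,"roll":0},{"tx":0,"ty":0,"tz":0,"roll":0},{"tx":0,"ty":0,"tz":0,"roll":0}]'
python3 - <<'E'
from plan import *
im,d,K,k,E=grab("side");cv2.imwrite("pics/s2.png",cv2.resize(im[120:330,200:420,::-1],None,fx=2.7,fy=2.7))
E
```

```text
t: 10.22
tool_pos: [0.536, -0.0775, 0.2012]
tool_rot: [-1.789, -2.582, 0.0]
contact_force: [0.6, -0.0, -0.8]
opening: 0.0525
grip_force: 62.9
```

View pics/s2.png

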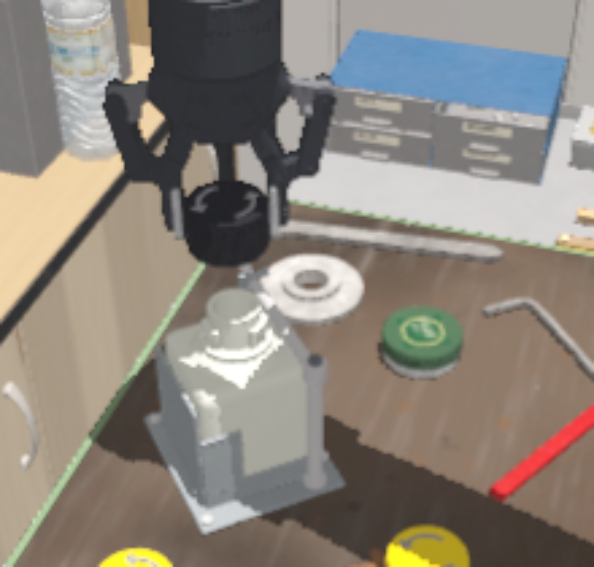

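The cap, at (228,222) in the crop, is held level above the open neck at (238,312). The bottle is standing, the bar is home, and the flange, tin and spanner have not moved.

```bash
python3 -c "
from station import ctrl
print(ctrl.finish_job())"
```

```text
the job is handed in; nothing more can be done
None
```

The job is handed in, with no verdict shown: keeper bar home in its catch, cap pressed, twisted about 1.18 rad and lifted off, and held level about 5 cm above the bottle's mouth; the bottle stands in its bracket, and the flange, tin and spanner look unmoved in the last picture.

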